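# Wedge open the carving cradle's sprung catch and take out the violin head

### The job

Take the red-headed wedge from its stand and push it straight down between the blue stop block and the brass roller of the carving cradle, until its red grip sits fully home on the stop block, and let go: it must hold the sprung catch open by itself. Then lift the violin head straight out of the cradle and set it down gently, upright, in the middle of the round cork pad. Leave the wedge in place, and do not disturb the bottle, the jar or the little brass plane.

Things in the scene. Friction and masses are not known exactly. Their poses are not given: they have to be found in the camera images.
- wedge_grip (a point): Centre of the grip of the loose wedge (60 g): a red block 36 (x) x 30 (y) x 40 (z) mm, so its underside (shoulder) is 20 mm below. Wedge axes: z up, x across the blade's thickness, y along its width. A pale wooden blade hangs 58 mm below the shoulder. It starts upright, hung by its shoulder in the stand. Take it across y (30 mm); nothing is in the way above the shoulder.
- wedge_tip (a point): Middle of the blade's lower end, 78 mm below and 8.5 mm to +x of the grip's centre. The blade is 30 mm wide in y. Seen from the grip's centre its +x face is flat and upright at x = +10 mm; its -x face is at x = -10 mm over the upper 18 mm and then slants in over the lower 40 mm to x = +7 mm, leaving a tip 3 mm thick.
- stand: Dark wooden stand of the wedge, 68 x 56 x 64 mm high, fixed; origin at the centre of its underside, z up. The blade hangs in a slot 24 mm wide (x) with the wedge's axes along the stand's; above 40 mm the slot is open to both sides in y.
- stop_edge (a point): Middle of the top edge of the cradle's fixed blue stop block, on the roller's side, 76 mm above the bench. Cradle axes: z up, x from roller to violin head. Block: 25 mm to +x, 13 mm to each side in y; its upright face looks to -x. Wedge home: axes along the cradle's, blade's flat +x face on that face, shoulder on the block: grip's centre 10 mm to -x of and 20 mm above this point.
- roller (a point): Axis, mid-length, of the sprung catch's brass roller (12 mm across, 24 mm long in the cradle's y). 65 mm above the bench, 11 mm below the stop block's top. With the catch shut there is a gap of 8 mm between roller and stop block face; the wedge goes down there with its slant against the roller. The board is 61 mm below the block's top, so the tip ends 3 mm above it.
- catch (a joint): Steel catch on the cradle; slides to the cradle's -x as it opens. 0 = shut, 0.012 m = wedge home, 0.017 m = its stop. The spring shuts it with 4 N at 0 and 6 N at 0.012 m; pushing the wedge down takes about 10 to 18 N. Shut, its flat lip covers 7 mm of the violin head's foot, which cannot be lifted then; from 0.010 m on it is free.
- head_mid (a point): Grasp point of the loose red-brown violin head (scroll and pegbox, about 120 g), mid-thickness, 34 mm above its underside, 68 mm high in all. Axes: z up, x and y as the cradle's at the start. Pegbox: flat sides 24 mm apart in y, from 12 mm to -x to 34 mm to +x, up to 14 mm above this point; the scroll rises beyond, 21 mm to +x. Pale foot 64 (x) x 44 (y) x 14 mm, centred 4 mm to +x.
- pocket (a point): Middle of the floor of the pocket, on the cradle's board (plywood, 260 x 120 x 15 mm, fixed), 15 mm above the bench; axes of the cradle. The head's foot stands in it with 2 mm of play all round; the walls are 12 mm high. Lift straight up.
- pad_top (a point): Centre of the top face of the round cork pad, 140 mm across, 5 mm thick, fixed on the bench; z up.
- bottle: Bystander: amber glass bottle with white cap, 44 mm across, 105 mm high, standing; origin at the centre of its underside.
- jar: Bystander: clear glass jar with steel lid, 60 mm across, 85 mm high, standing; origin at the centre of its underside.
- plane: Bystander: little brass plane 26 x 66 mm, about 40 mm high; origin at the centre of its underside.
Things that resemble listed ones, but are neither listed nor needed, are in the scene too. Leave any black or purple look-alike of the part that bears pad_top alone. Leave any turquoise look-alike of the part that bears wedge_grip alone.

How it is judged:
By the outcome, as a careful person would: the job done as asked, in the order asked, and still so for the second after the job is handed in, with the robot touching nothing.
It also fails if it takes over 64 s, if anything falls off the work surface, if the arm or the gripper's body presses on something with over 40 N, if the wrist force passes 120 N, or if a joint passes its speed limit or range.

### The arm

A 6-joint arm with a two-finger parallel gripper is mounted at the origin on the work surface. World frame = base frame: x ahead of the robot, y to its left, z up, the work surface at z = 0. Lengths are in mm, angles in degrees, forces in N, time in s.
With the tool pointing down it reaches from about 250 to 775 mm from the base axis. Payload 4 kg.
Tool frame: the origin (TCP) lies midway between the tips of the shut fingers; the grasp point (between the pads) lies 19 mm behind it (grip_point_offset is the z of the grasp point in the tool frame, in mm); z points along the fingers, y is the direction in which the jaws open and shut (so a half turn about z gives the same grasp; the last joint's range is limited). The gripper opens to 85 mm and grips with 20 to 120 N. Pads are 22 mm wide; open, the fingers measure 114 mm over their backs; the gripper's body (76 mm by 85 mm) begins 54 mm behind the grasp point. The pads swing forward as they close: fully open they stand 13 mm farther back than shut.
Start: joints at [59.868, 4.996, 78.535, -0, 96.463, -5.907], TCP at [225.684, 501.582, 231.341] pointing down, gripper open.
Joint ranges: [-177.83, 177.83], [-43.37, 116.18], [15.69, 146.23], [-61.86, 241.86], [9.47, 152.12], [-147.06, 147.06]. Speed limits (degrees/s): [159.86, 159.86, 180, 180, 180, 180].

### API

Orientations are given as a 3x3 rotation matrix whose columns are the frame's x, y, z axes.
In Python, from plant import * gives the robot as it stands. Calls block until the motion is done:
- movep(position, orientation): joint-space move of the TCP to a pose.
- servo_line(position, rotation=None, velocity=150, until_force=None): straight line of the TCP; rotation=None keeps the orientation; velocity is the mean speed in mm/s. With until_force (N) it stops when the force on the tool has changed by that much, and returns True; else False.
- set_joints(angles): joint-space move.
- gripper_open() and close_gripper(): open the fingers fully, or close them until they stop; the grip force is fixed at half the most.
- hold(seconds).
- solve_ik(position, orientation): joint angles nearest the present ones, or None.
- state(): the state.
- capture(name): name is "scene" or "side" or "wrist"; returns (picture, depth): 400x640x3 uint8, blue, green, red; 400x640 float32, mm along the optical axis (not along the pixel's ray), 0 where there is no reading.
- calibration(name): a dict with "fx", "fy", "cx", "cy" (pixels), "eye" and "rotation" of the camera in the world; the wrist camera has in their place "mount" (4x4, takes a point from camera to tool coordinates, whose origin is the TCP and whose axes are the flange's). Camera axes: x right, y up, looking along -z (the intrinsics and any distortion apply to the point x, -y, -z); pixel columns grow to the right and rows downward; lengths in mm; the calibration is good to about 2 mm. A picture is of the moment at which its call begins: read the wrist's pose just before it. calibration takes no time and is no camera call.
A pose or a line that the arm cannot do raises PlanningError and nothing moves.
- sign_off(): hands the job in, once; it reports no verdict.
The state is a dict: "time_s": time; "q": joint angles; "qd": joint speeds; "joint_efforts": joint torques, N m; "position": TCP position; "eef_rot": TCP orientation; "contact_force": force on the tool from outside, world axes, zero at the start; "ft_torque": the same for the moment, N m; "grip_width": finger opening in mm.
Only numpy, scipy, OpenCV 4.12 (cv2) and the standard library are available. Lean on these libraries where they do the work, as an engineer would, in place of code of your own. Each camera call takes 0.05 s, during which the arm holds its last target.

## Working session

There is one attempt and no reset: what is moved stays moved. The work goes in short steps, each a Python script; the robot and the scene stay as the last script left them, time stands still between calls to the robot, and variables do not carry over. Pictures are saved under pics/ and viewed, and the job is handed in when it is done.

```bash
ls; mkdir -p pics; python3 - <<'E'
from plant import *
import cv2,numpy as np
for n in ("scene","side","wrist"):
    s=state()
    p,d=capture(n); cv2.imwrite(f"pics/{n}0.png",p); np.save(f"pics/{n}0.npy",d)
    print(n,{k:np.round(v,3).tolist() if not isinstance(v,(dict,str)) else v for k,v in calibration(n).items()})
print(s)
E
```

```text
pics
scene {'fx': 403.897, 'fy': 403.897, 'cx': 316.975, 'cy': 200.374, 'eye': [1299.316, -0.453, 682.207], 'rotation': [[0.054, -0.603, 0.796], [0.998, 0.019, -0.053], [0.017, 0.798, 0.603]]}
side {'fx': 382.574, 'fy': 382.574, 'cx': 321.13, 'cy': 202.219, 'eye': [333.337, -635.141, 847.021], 'rotation': [[0.95, 0.226, -0.215], [-0.312, 0.698, -0.645], [0.004, 0.68, 0.733]]}
wrist {'fx': 330.948, 'fy': 330.948, 'cx': 317.299, 'cy': 195.75, 'mount': [[0.001, 0.961, 0.277, 70.026], [1.0, -0.001, 0.0, 0.217], [0.0, 0.277, -0.961, -142.789], [0.0, 0.0, 0.0, 1.0]]}
{'time_s': 0.1, 'q': array([ 5.98660786e+01,  5.03770197e+00,  7.86160374e+01, -8.57749621e-05,
        9.64625236e+01, -5.90651876e+00]), 'qd': array([-0.06948069, -0.03650379, -0.31758998, -0.04461606, -0.00364641,
       -0.0083998 ]), 'joint_efforts': array([ 2.68294505e-03, -3.53010893e+01, -3.14219427e+01, -1.37652746e-04,
        7.89866637e-03, -8.23019093e-06]), 'position': array([225.47366284, 501.17518309, 230.22961929]), 'eef_rot': array([[-9.11923785e-01,  4.10358349e-01, -1.01740334e-03],
       [ 4.10359558e-01,  9.11922119e-01, -1.75568352e-03],
       [ 2.07333219e-04, -2.01855075e-03, -9.99997941e-01]]), 'contact_force': array([ 0.03631976, -0.67228879, -0.47982587]), 'ft_torque': array([-0.07464781, -0.02478532,  0.03292798]), 'grip_width': 85.2784238301514}
```

View pics/scene0.png

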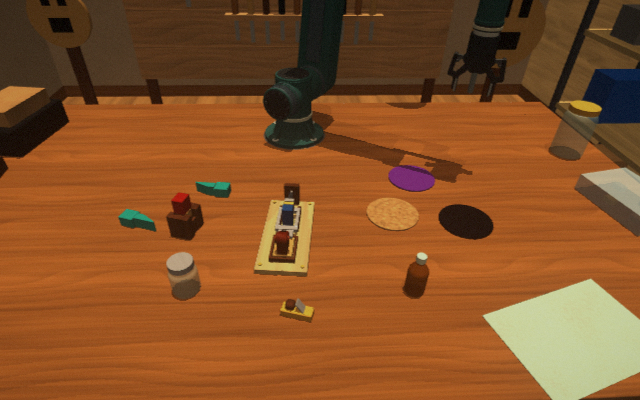

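View pics/side0.png

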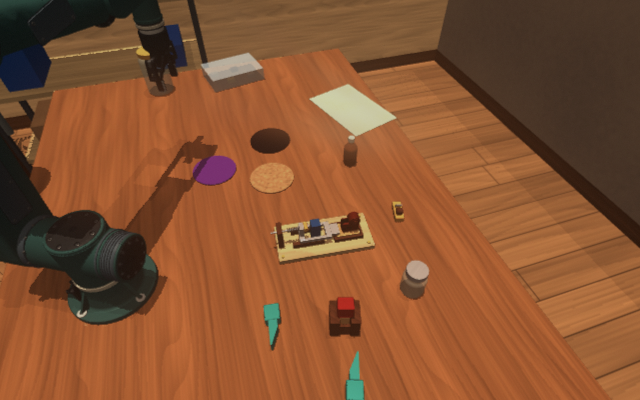

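View pics/wrist0.png

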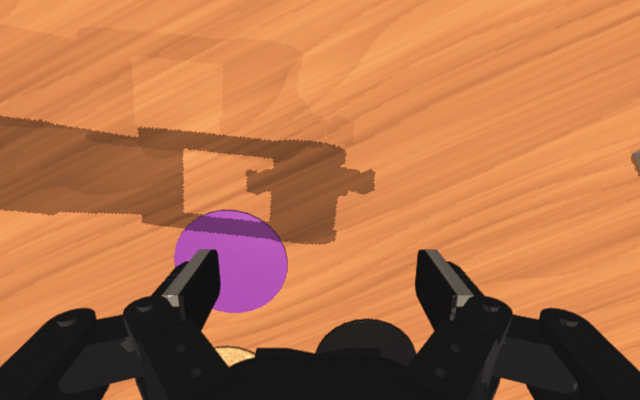

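Scene picture: the red wedge is in its dark stand at (182,213). Turquoise look-alikes lie at (137,220) and (213,188). The cradle is at (288,235), with the blue stop at (288,213) and the head at (283,245). The cork pad is at (393,213), with purple (411,178) and black (466,221) look-alikes. The jar is at (183,275), the plane at (297,310) and the bottle at (417,275). Side picture: the same layout, wedge at (345,310), cork pad at (272,178).

```bash
cat > h.py <<'E'
from plant import *
import cv2,numpy as np
def campose(n,s=None):
    c=calibration(n)
    if n!="wrist": return np.array(c["eye"]),np.array(c["rotation"]),c
    M=np.array(c["mount"]); s=s or state(); R=np.array(s["eef_rot"]); p=np.array(s["position"])
    return p+R@M[:3,3],R@M[:3,:3],c
def unproj(u,v,d,P):
    e,R,c=P
    return e+R@np.array([(u-c["cx"])/c["fx"]*d,-(v-c["cy"])/c["fy"]*d,-d])
def onplane(u,v,z,P):
    e,R,c=P
    r=R@np.array([(u-c["cx"])/c["fx"],-(v-c["cy"])/c["fy"],-1]); return e+r*(z-e[2])/r[2]
def proj(X,P):
    e,R,c=P; q=R.T@(np.array(X)-e); return c["cx"]+c["fx"]*q[0]/-q[2], c["cy"]+c["fy"]*q[1]/q[2]
def shot(n,tag):
    s=state(); P=campose(n,s); p,d=capture(n); cv2.imwrite(f"pics/{tag}.png",p)
    np.savez(f"pics/{tag}.npz",p=p,d=d,e=P[0],R=P[1],k=[P[2][x] for x in("fx","fy","cx","cy")])
    return p,d,P
def load(tag):
    z=np.load(f"pics/{tag}.npz"); return z["p"],z["d"],(z["e"],z["R"],dict(zip(("fx","fy","cx","cy"),z["k"])))
def crop(tag,x0,y0,x1,y1,out,f=None):
    p=cv2.imread(f"pics/{tag}.png")[y0:y1,x0:x1]; f=f or min(800/(x1-x0),600/(y1-y0))
    cv2.imwrite(f"pics/{out}.png",cv2.resize(p,None,fx=f,fy=f,interpolation=cv2.INTER_CUBIC)); print("scale",f)
def Rdown(a):  # tool y (jaws) at angle a deg in world, z down
    a=np.radians(a); y=np.array([np.cos(a),np.sin(a),0]); z=np.array([0,0,-1.]); return np.column_stack([np.cross(y,z),y,z])
E
python3 - <<'E'
from h import *
for n,pts in dict(scene=dict(wedge=(181,198),stand=(186,225),stop=(288,210),head=(283,240),pad=(393,213),jar=(180,262),bot=(421,257),plane=(297,308),cr1=(272,202),cr2=(314,203),cr3=(308,271),cr4=(258,269),post=(292,190)),
 side=dict(wedge=(345,303),pad=(272,178),stop=(316,224),head=(352,220),jar=(417,268))).items():
    d=np.load(f"pics/{n}0.npy");P=campose(n)
    for k,(u,v) in pts.items(): print(n,k,np.round(unproj(u,v,d[v,u],P)))
E
```

```text
scene wedge [ 515. -271.  104.]
scene stand [ 550. -262.   49.]
scene stop [532. -19.  74.]
scene head [640. -29.  76.]
scene pad [471. 260.   7.]
scene jar [ 706. -237.   83.]
scene bot [732. 250. 105.]
scene plane [789.  -1.  29.]
scene cr1 [417. -64.  12.]
scene cr2 [408.  51.  -2.]
scene cr3 [663.  25.  -1.]
scene cr4 [667. -87.  15.]
scene post [432.  -9.  61.]
side wedge [ 508. -276.  105.]
side pad [463. 251.   8.]
side stop [522. -27.  77.]
side head [616. -43.  76.]
side jar [ 705. -234.   85.]
```

```bash
python3 - <<'E'
from h import *
crop("scene0",240,170,340,285,"c1"); crop("side0",260,200,390,340,"c2"); crop("scene0",110,170,250,300,"c3")
E
```

```text
scale 5.217391304347826
scale 4.285714285714286
scale 4.615384615384615
```

View pics/c1.png

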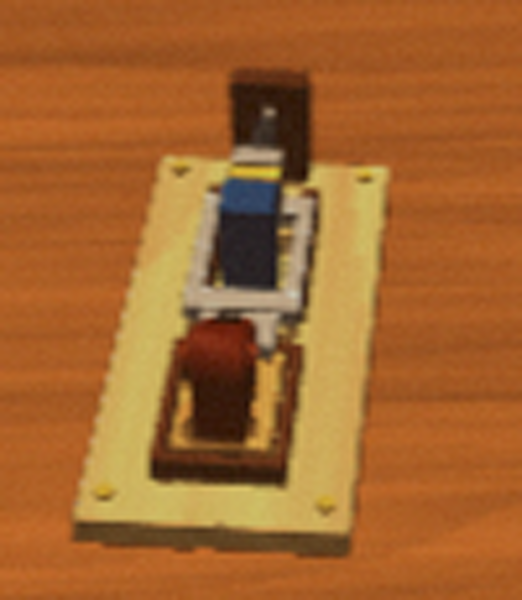

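View pics/c3.png

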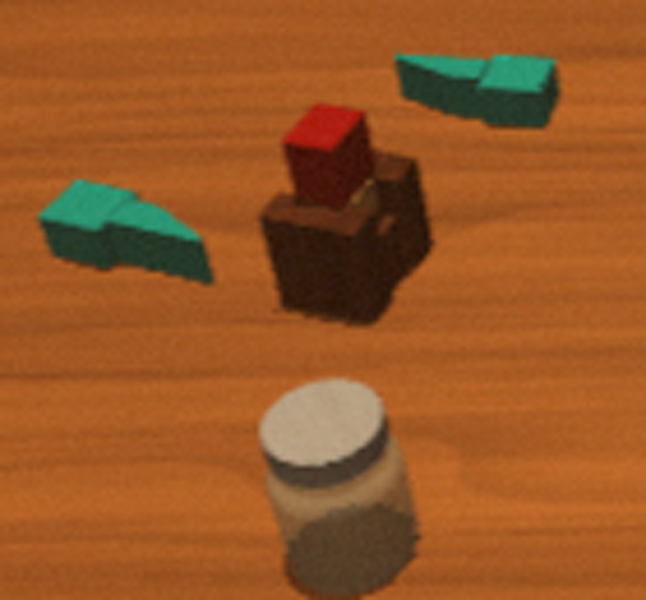

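The red-headed block in the dark stand, centred at (181,203), is the only red one upright in a stand. The turquoise pieces lie loose and are the look-alikes. The stand is turned by about 25°. Next I'll take close views with the wrist camera.

```bash
python3 - <<'E'
from h import *
R=Rdown(90)
movep([545,-25,270],R); hold(.3); shot("wrist","w_cr1")
movep([600,-25,200],R); hold(.3); shot("wrist","w_cr2")
R=Rdown(-25); tx=R[:,0]
movep(np.array([510,-273,190])+tx*30,R); hold(.3); shot("wrist","w_we1")
print(state()["time_s"],state()["q"].round())
E
```

```text
5.2833 [-31.   9.  79.   0.  92.  -6.]
```

View pics/w_cr1.png

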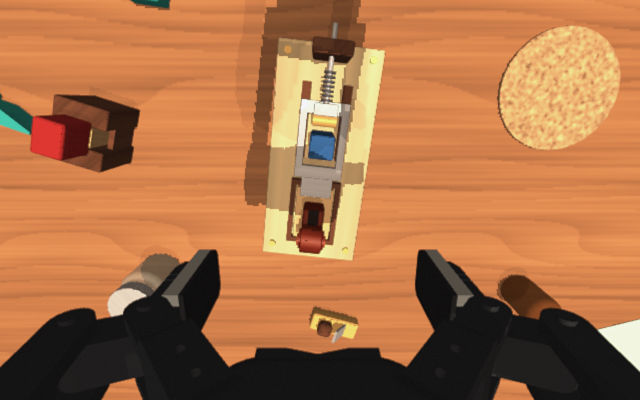

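View pics/w_cr2.png

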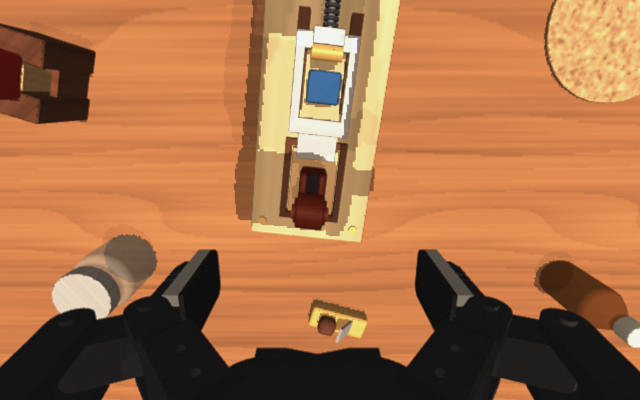

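View pics/w_we1.png

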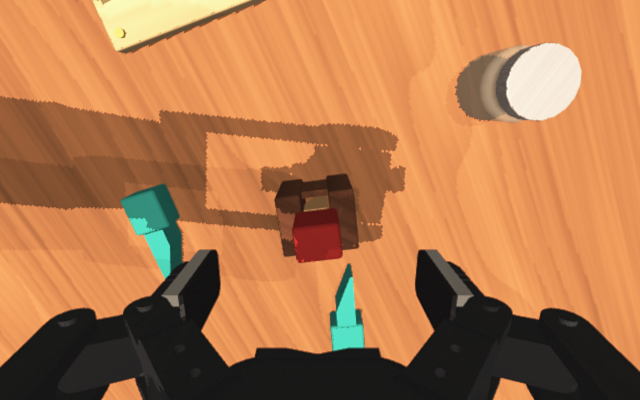

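```bash
python3 - <<'E'
from h import *
crop("w_we1",265,165,370,270,"c4"); crop("w_cr1",235,30,395,265,"c5",2.5);crop("w_cr2",260,0,380,130,"c6"); crop("w_cr2",240,110,380,245,"c7")
E
```

```text
scale 5.714285714285714
scale 2.5
scale 4.615384615384615
scale 4.444444444444445
```

View pics/c4.png

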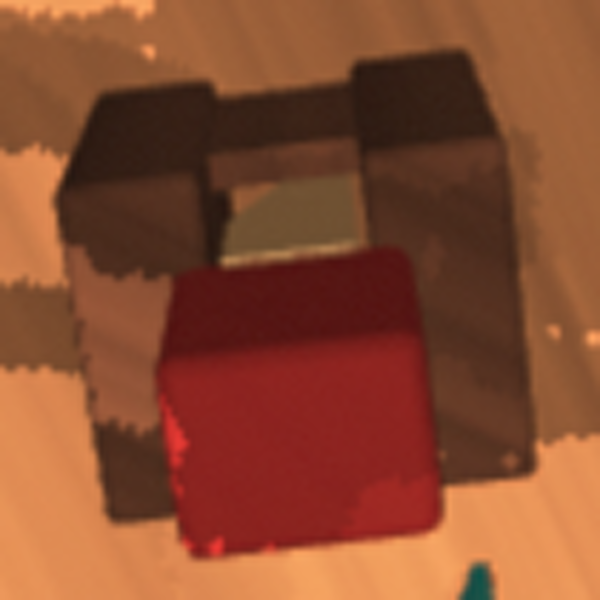

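View pics/c5.png

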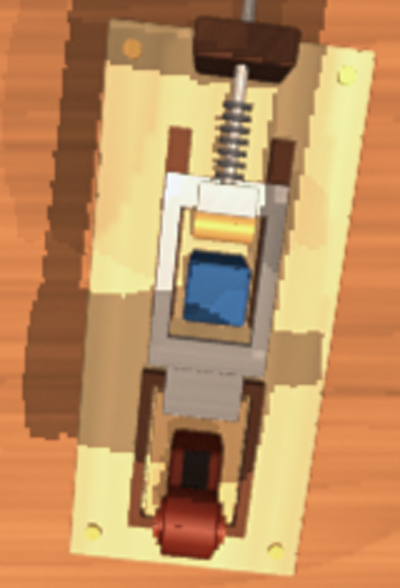

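View pics/c6.png

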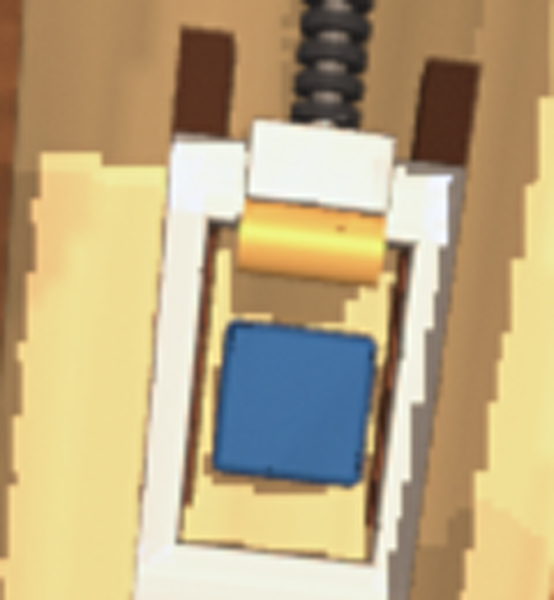

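View pics/c7.png

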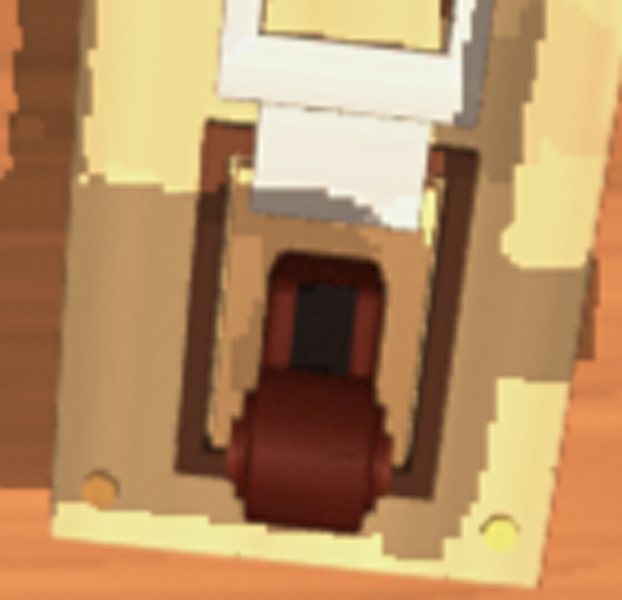

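c4 shows the stand's slot with the pale blade. Its right edge, at (360,180), is upright, and its lower left is cut away at (225,215). So the wedge's +x points to image right, roughly world +x. c5 and c6 show the blue block at (290,400) in c6, with the roller just above it at (315,240).

```bash
cat > m.py <<'E'
from h import *
def rect(tag,pts,x0,y0,f,z):
    p,d,P=load(tag); W=np.array([onplane(x0+u/f,y0+v/f,z,P) for u,v in pts])
    for a,b in zip(W,np.roll(W,-1,0)): print("  ",a.round(1),"edge",np.linalg.norm(b-a).round(1),"ang",np.degrees(np.arctan2(*(b-a)[1::-1])).round(1))
    print(tag,"ctr",W.mean(0).round(1)); return W
E
python3 - <<'E'
from m import *
rect("w_we1",[(160,358),(418,335),(442,520),(190,555)],265,165,5.714,104)
rect("w_cr2",[(230,322),(376,337),(362,486),(215,470)],260,0,4.615,76)
# board corners, cr1 (c5): z=15
rect("w_cr1",[(108,18),(374,52),(296,575),(70,552)],235,30,2.5,15)
p,d,P=load("w_cr1")
m=cv2.inRange(p,(40,120,180),(140,200,255)); 
E
```

```text
[ 498.4 -256.2  104. ] edge 33.5 ang -19.5
   [ 530.  -267.4  104. ] edge 26.5 ang -107.0
   [ 522.3 -292.7  104. ] edge 33.9 ang 163.7
   [ 489.7 -283.2  104. ] edge 28.4 ang 72.0
w_we1 ctr [ 510.1 -274.9  104. ]
   [508.4 -30.9  76. ] edge 24.3 ang 84.5
   [510.7  -6.8  76. ] edge 23.9 ang -4.5
   [534.5  -8.7  76. ] edge 25.1 ang -96.0
   [531.9 -33.6  76. ] edge 23.7 ang 173.5
w_cr2 ctr [521.4 -20.   76. ]
   [408.4 -67.8  15. ] edge 118.5 ang 83.4
   [422.1  49.9  15. ] edge 257.5 ang -5.9
   [678.2  23.3  15. ] edge 119.9 ang -96.3
   [665.1 -95.9  15. ] edge 258.2 ang 173.8
w_cr1 ctr [543.4 -22.6  15. ]
```

```bash
python3 - <<'E'
from h import *
movep([509,-20,76+105],Rdown(83.9)); hold(.4); shot("wrist","v_st")
movep([510,-275,104+105],Rdown(72)); hold(.4); shot("wrist","v_we")
print(state()["time_s"],state()["q"].round())
crop("v_st",240,100,400,220,"d1"); crop("v_we",240,100,400,220,"d2")
E
```

```text
8.55 [ -34.    9.   77.    0.   94. -106.]
scale 5.0
scale 5.0
```

View pics/d1.png

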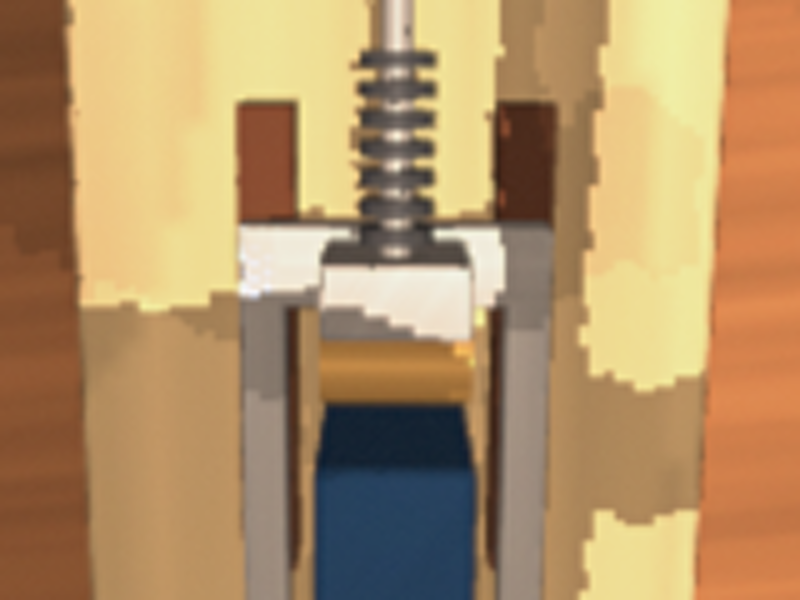

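View pics/d2.png

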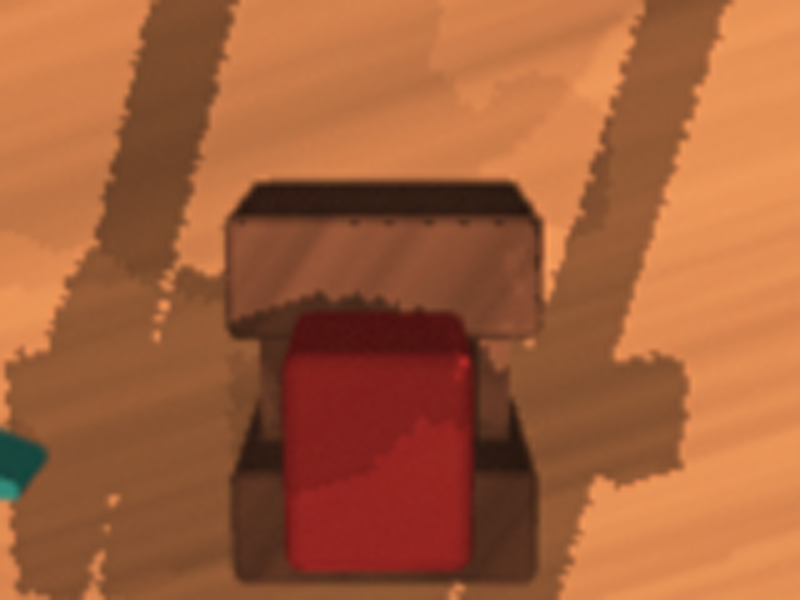

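d1: the stop block's roller-side top edge runs from (316,467) to (474,467), square to the view. d2: the red grip's top runs from (286,352) to (472,573), also square. So the yaws of 83.9° and 72° are right.

```bash
python3 - <<'E'
from m import *
W=rect("v_we",[(286,352),(474,351),(472,573),(287,573)],240,100,5,104)
p,d,P=load("v_st"); 
a=onplane(240+316/5,100+467/5,76,P);b=onplane(240+474/5,100+467/5,76,P); print(a,b,(a+b)/2, np.linalg.norm(a-b), np.degrees(np.arctan2(*(b-a)[1::-1])))
print("depth z of block top, board", [unproj(u,v,d[v,u],P).round(1) for u,v in((319,205),(262,140))])
p,d,P=load("v_we"); print([unproj(u,v,d[v,u],P).round(1) for u,v in((316,190),(295,205))])
E
```

```text
[ 487.8 -283.1  104. ] edge 28.7 ang 72.4
   [ 496.5 -255.7  104. ] edge 35.8 ang -17.6
   [ 530.6 -266.6  104. ] edge 29.3 ang -107.9
   [ 521.6 -294.5  104. ] edge 35.7 ang 161.4
v_we ctr [ 509.1 -275.   104. ]
[507.45073534 -31.06970199  76.        ] [510.05474725  -6.63797648  76.        ] [508.75274129 -18.85383923  76.        ] 24.570105601030363 83.91619938523144
depth z of block top, board [array([517.7, -19.8,  77.3]), array([469.1, -67.4,  15.4])]
[array([ 506.6, -274.1,  105.2]), array([ 525.1, -300.5,   62.8])]
```

```bash
python3 - <<'E'
from h import *
R=Rdown(72)
servo_line([509.1,-275,150],R,velocity=200)
servo_line([509.1,-275,72],R,velocity=100)
close_gripper(); s=state(); print(s["grip_width"],s["position"],s["contact_force"])
servo_line([509.1,-275,160],R,velocity=120); hold(.2)
s=state(); print(s["time_s"],s["grip_width"],s["position"],s["contact_force"])
shot("side","s_pick"); shot("wrist","w_pick")
crop("s_pick",300,220,420,340,"e1");
E
```

```text
28.91783876237378 [ 509.39783921 -275.20152694   72.50395021] [-0.49469809  0.21393147  1.92971971]
11.5583 29.560230677532193 [ 508.60375615 -274.67809428  158.68667583] [-0.02696504 -0.49789845 -0.60777611]
scale 5.0
```

View pics/e1.png

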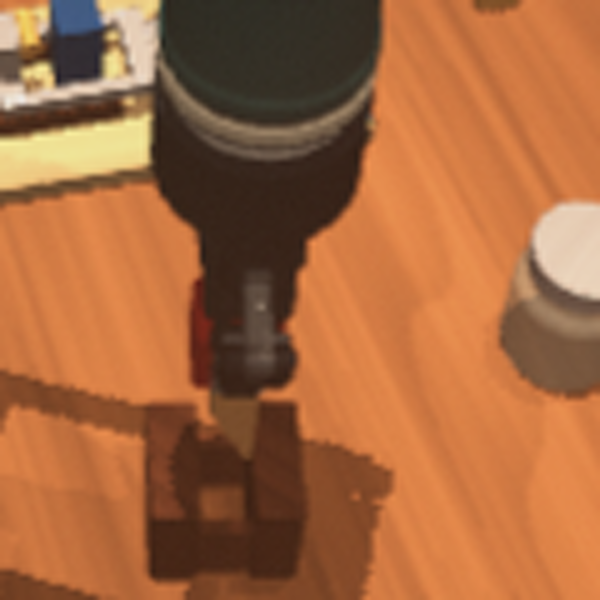

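View pics/w_pick.png

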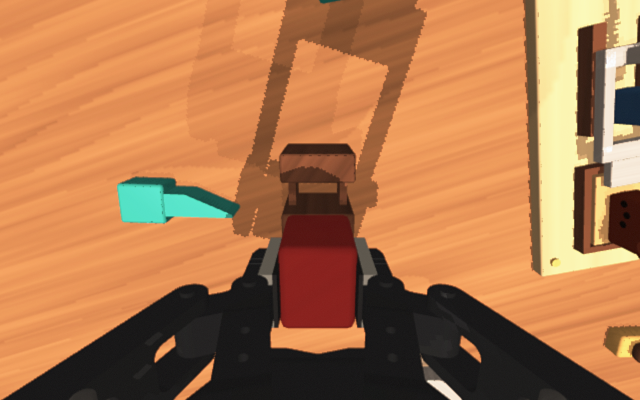

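e1 and w_pick: the wedge is out of the stand and clear, with the slant to the left (−x) and the upright face to the right (+x). The grip is held between the pads at (317,270). I'll check its offset in the hand.

```bash
python3 - <<'E'
from h import *
crop("w_pick",257,195,377,345,"e2")
R=Rdown(83.9); cx=np.array([R[0,0],R[1,0],0])*-1; print(cx)
T=np.array([508.75,-18.85,0])-12.3*cx
movep(np.r_[T[:2],165],R); hold(.5); s=state(); print(s["time_s"],s["position"],s["contact_force"]); shot("wrist","w_ab"); shot("side","s_ab"); shot("scene","c_ab")
crop("w_ab",237,95,397,345,"e3");crop("s_ab",260,170,380,270,"e4");crop("c_ab",240,150,350,250,"e5")
E
```

```text
scale 4.0
[ 0.99433794 -0.10626407 -0.        ]
13.1667 [496.5810815  -17.85769383 164.96811019] [-0.32873465  0.76180391 -0.53021991]
scale 2.4
scale 6.0
scale 6.0
```

View pics/e2.png

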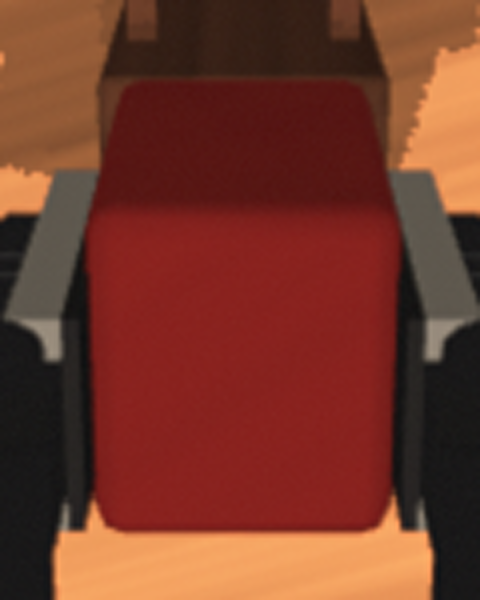

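View pics/e3.png

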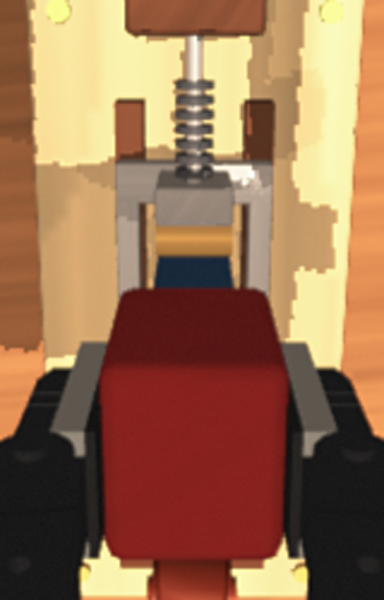

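View pics/e4.png

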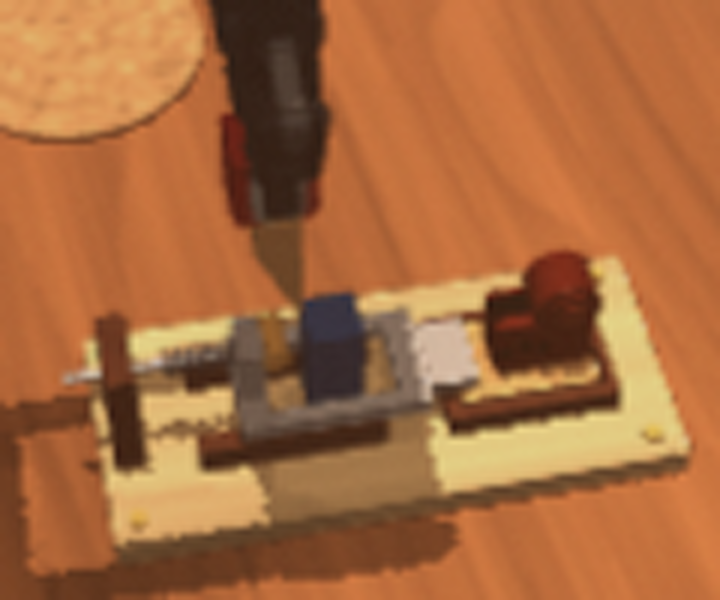

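View pics/e5.png

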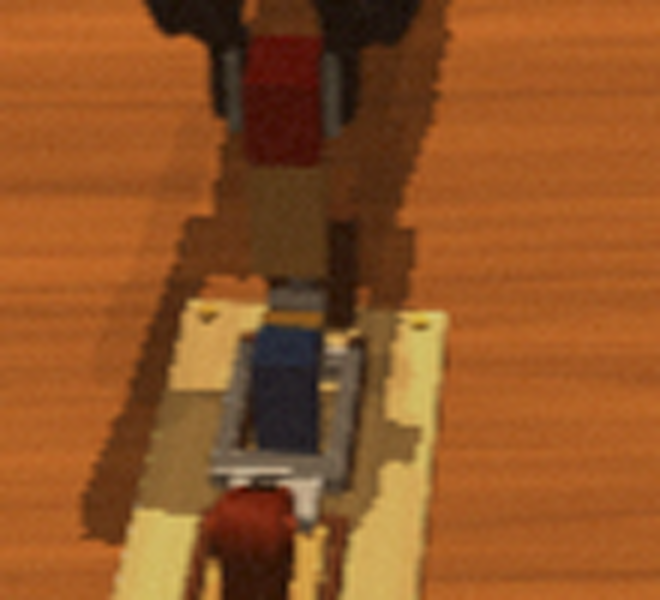

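```bash
python3 - <<'E'
from h import *
p,d,P=load("w_pick"); s=(508.6,-274.68,158.69)
tx=-np.array([np.cos(np.radians(-18)),np.sin(np.radians(-18)),0])
for r in (247,327.5): X=onplane(317,r,158.69+31.6,P); print((X-np.array(s)).round(1), "along wedge x",(-(X-np.array(s))@tx).round(2))
p,d,P=load("w_ab")
print(d[225,317],)
R=Rdown(83.9); cx=-R[:,0]
T=np.array([508.75,-18.85,0])-12.3*cx
print(servo_line(np.r_[T[:2],131],R,velocity=60,until_force=5)); s=state(); print(s["time_s"],s["position"],s["contact_force"])
shot("side","s_in");shot("wrist","w_in"); crop("s_in",260,170,380,270,"f1");crop("w_in",237,95,397,215,"f2")
E
```

```text
[-17.2   5.6  31.6] along wedge x -18.09
[15.8 -5.1 31.6] along wedge x 16.59
143.52
False
14.0333 [496.52032099 -17.55305939 130.96474618] [-0.54844845  0.35597332  0.12636564]
scale 6.0
scale 5.0
```

View pics/f1.png

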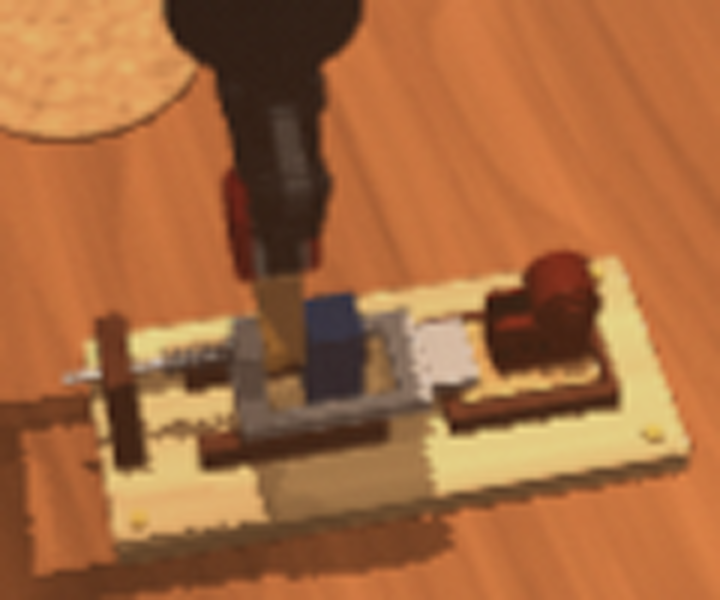

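View pics/f2.png

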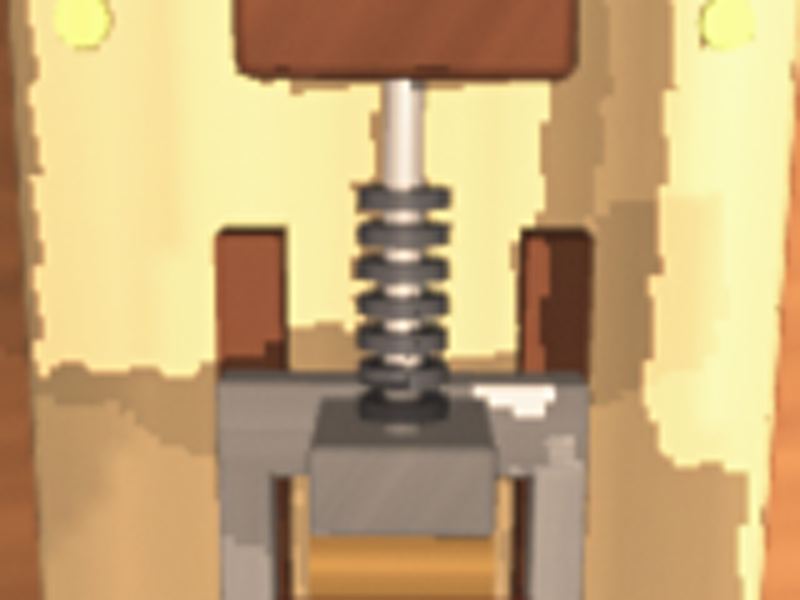

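f1: the tip has gone down into the gap between the brass roller and the blue block with no contact force. I'll feel for the stop face in +x, then push down.

```bash
python3 - <<'E'
from h import *
R=Rdown(83.9); cx=-R[:,0]
s=state(); T=np.array([508.75,-18.85,0])-12.3*cx
print(servo_line(np.r_[(T+5*cx)[:2],131],R,velocity=8,until_force=3)); s=state()
dx=(s["position"]-T)@cx; print(s["time_s"],s["position"],s["contact_force"],"moved",dx)
T2=T+(min(dx,5)-0.6)*cx
print(servo_line(np.r_[T2[:2],131],R,velocity=20))
print(servo_line(np.r_[T2[:2],100],R,velocity=40,until_force=30)); s=state(); print(s["time_s"],s["position"],s["contact_force"],(s["position"]-T)@cx)
E
```

```text
True
14.5833 [498.33575246 -17.67708567 130.24124856] [-0.0016887  -0.18689502 -1.58368186] moved 1.8200798610589184
False
False
15.7583 [498.6237497  -17.65325985 102.02525432] [-2.49050221  0.30723786  8.97458894] 2.1039146190263893
```

```bash
python3 - <<'E'
from h import *
R=Rdown(83.9); cx=-R[:,0]; T=np.array([508.75,-18.85,0])-12.3*cx; T2=T+1.3*cx
print(servo_line(np.r_[T2[:2],80],R,velocity=20,until_force=24)); s=state(); print(s["time_s"],s["position"],s["contact_force"],(s["position"]-T)@cx,s["grip_width"])
shot("side","s_h"); shot("wrist","w_h"); shot("scene","c_h")
crop("s_h",260,170,380,270,"g1");crop("c_h",240,150,350,250,"g2")
E
```

```text
False
16.9083 [498.63669943 -17.62648316  84.3661585 ] [-7.80924772  1.59360452 18.83376012] 2.113945621844766 29.11968364665808
scale 6.0
scale 6.0
```

View pics/g1.png

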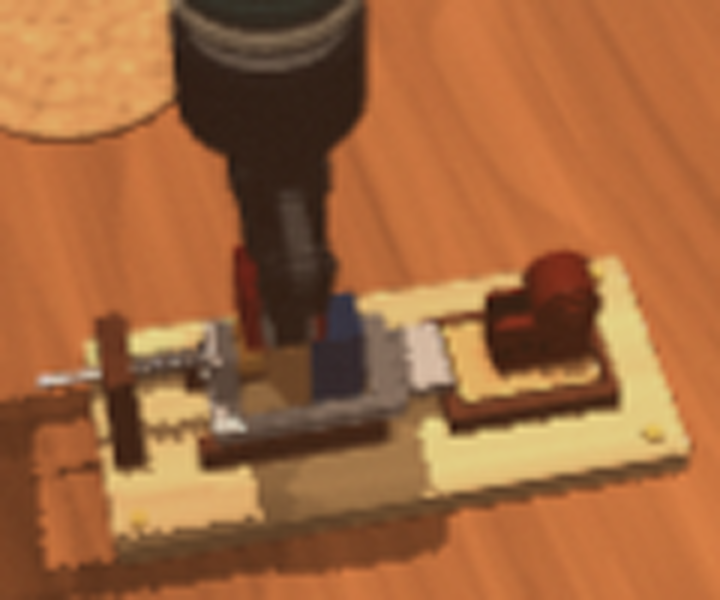

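View pics/g2.png

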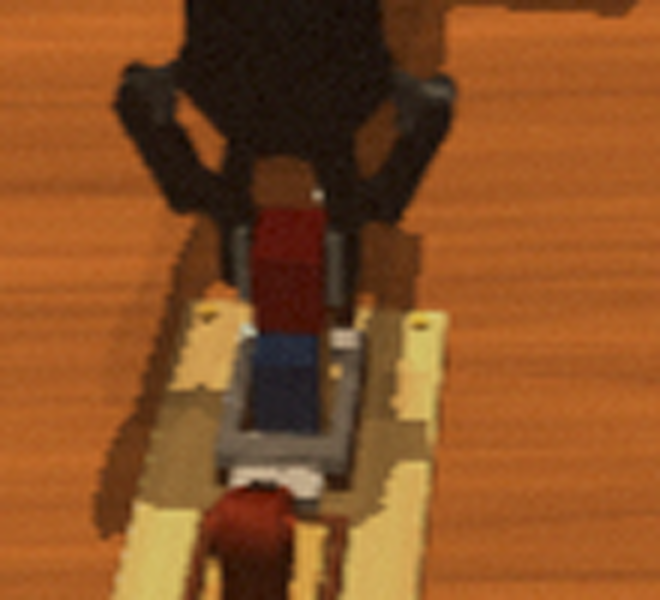

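View pics/w_h.png

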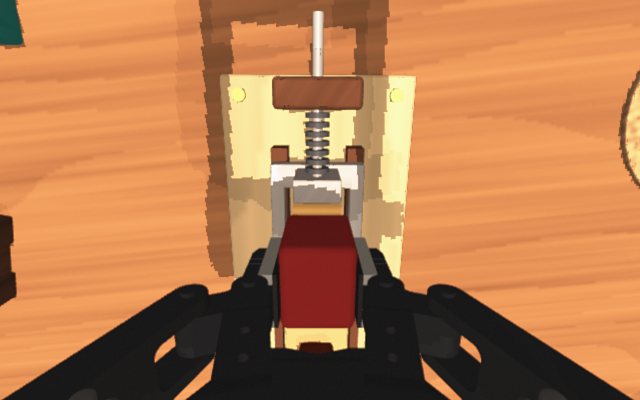

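```bash
python3 - <<'E'
from h import *
R=Rdown(83.9); cx=-R[:,0]; T=np.array([508.75,-18.85,0])-12.3*cx; T2=T+1.3*cx
hold(.2); s=state(); print(s["position"],s["contact_force"],(s["position"]-T)@cx)
print(servo_line(np.r_[(T+2.2*cx)[:2],76],R,velocity=15,until_force=25)); s=state(); print(s["time_s"],s["position"],s["contact_force"],(s["position"]-T)@cx,s["grip_width"])
hold(.2); s=state(); print(s["position"],s["contact_force"])
E
```

```text
[498.63214833 -17.61749877  84.35587923] [-7.18764077  1.36628291 19.67263535] 2.1084655690555816
True
17.5333 [498.58532157 -17.63499791  84.45339168] [-1.39322042  0.29507577  3.4334721 ] 2.0637634814274852 29.384700682171847
[498.5796223  -17.58581642  84.44950943] [-0.60347803  0.54067504  4.86515697]
```

It is seated at 84.4 mm, which is firm because it didn't sink when pressed harder. Releasing it and checking.

```bash
python3 - <<'E'
from h import *
R=Rdown(83.9); cx=-R[:,0]; T=np.array([508.75,-18.85,0])-10*cx
gripper_open()
servo_line(np.r_[(T)[:2],170],R,velocity=150)
movep(np.r_[(T+80*cx)[:2],83+100],R); hold(.4)
s=state(); print(s["time_s"],s["position"],s["contact_force"])
shot("wrist","w_r");shot("side","s_r"); shot("scene","c_r")
crop("s_r",260,190,390,280,"i1");crop("c_r",240,170,340,285,"i2"); 
E
```

```text
19.8667 [577.82965086 -26.19614125 183.2246094 ] [-0.66825543 -0.00661174  0.33430668]
scale 6.153846153846154
scale 5.217391304347826
```

View pics/w_r.png

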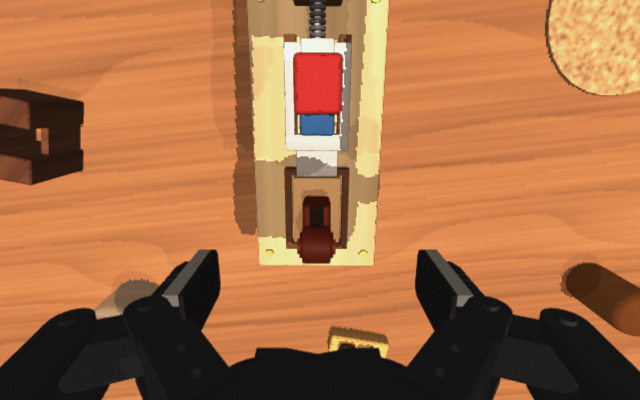

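View pics/i1.png

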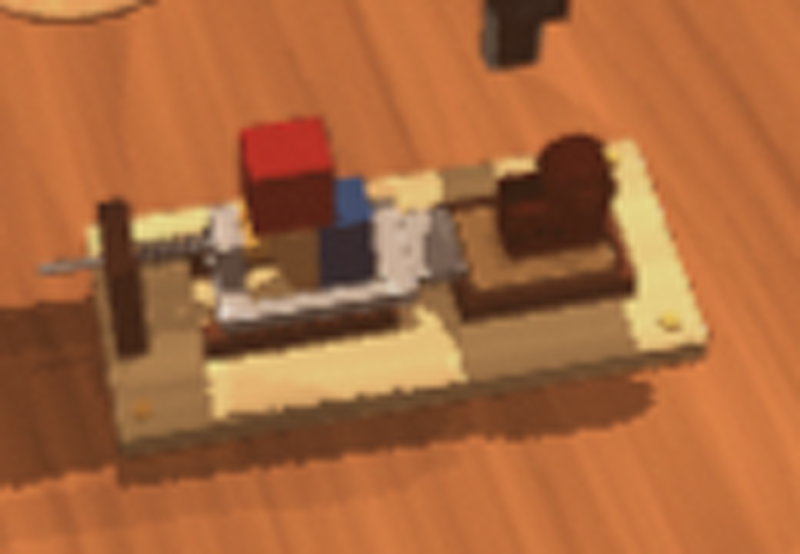

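View pics/i2.png

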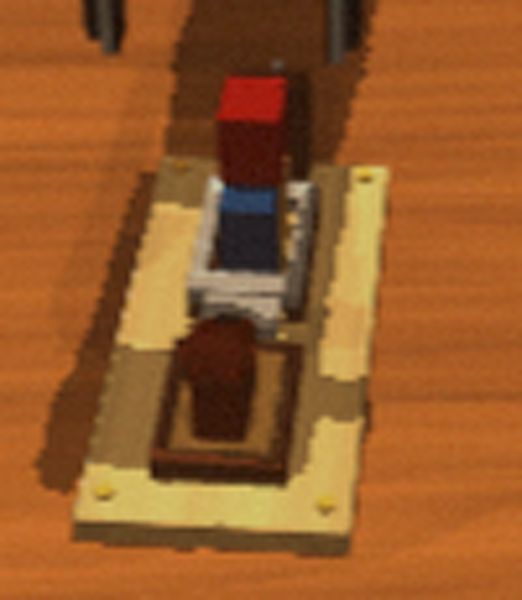

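w_r, i1 and i2: the wedge stands upright with its shoulder on the blue block, and the catch stays open (lip at (317,165) in w_r). The head is at (316,230). Now a close look at the lip against the foot, and measuring the head and pad.

```bash
python3 - <<'E'
from h import *
p,d,P=load("w_r"); print("red top",[unproj(u,v,d[v,u],P).round(1) for u,v in((318,80),(305,90),(330,60))],"blue",unproj(318,124,d[124,318],P).round(1))
crop("w_r",250,140,390,270,"j1")
E
```

```text
red top [array([496.7, -17.1, 115.9]), array([501.5, -25.5, 115.7]), array([486.4,  -8.9, 116.9])] blue [525.  -20.   76.7]
scale 4.615384615384615
```

View pics/j1.png

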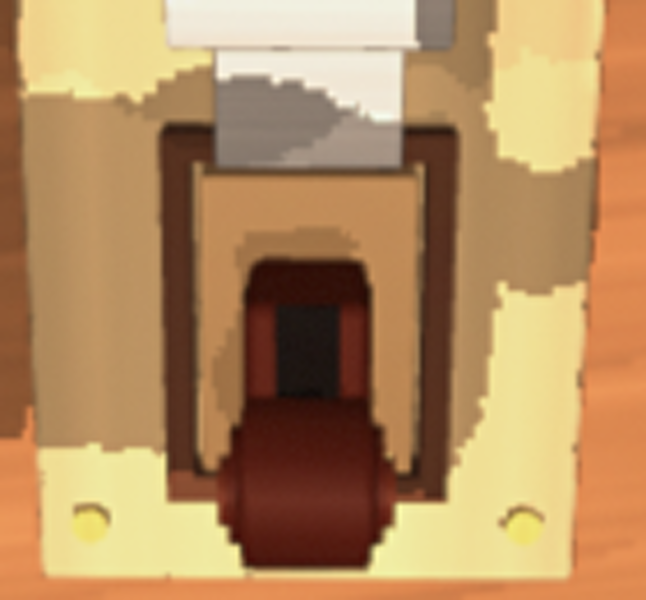

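```bash
python3 - <<'E'
from h import *
p,d,P=load("w_r"); R=Rdown(83.9); cx=-R[:,0]; cy=R[:,1]
f=lambda u,v,z:onplane(250+u/4.615,140+v/4.615,z,P)
A=f(200,174,29);B=f(418,174,29);F=(A+B)/2; print("foot back",F,np.linalg.norm(A-B),"head",F+28*cx)
A=f(247,262,63);B=f(370,262,63);G=(A+B)/2; print("peg back",G,np.linalg.norm(A-B),"head",G+12*cx, np.degrees(np.arctan2(*(B-A)[1::-1])))
print("depth pegtop",[unproj(u,v,d[v,u],P).round(1) for u,v in((306,215),(328,215),(317,245))])
# pad from two images
for tag in ("scene0","side0"):
    n=tag[:-1];im=cv2.imread(f"pics/{tag}.png");Pp=campose(n)
    hsv=cv2.cvtColor(im,cv2.COLOR_BGR2HSV)
    u,v={"scene":(393,213),"side":(272,178)}[n]; print(hsv[v,u],hsv[v-25,u])
p,d,P=load("w_cr1")
crop("w_cr1",490,20,630,155,"k1")
E
```

```text
foot back [576.23204109 -26.35575423  29.        ] 43.437357138305266 head [604.07350353 -29.33114823  29.        ]
peg back [584.52520857 -27.2627561   63.        ] 22.063667489952383 head [596.4572639  -28.53792495  63.        ] 83.95397302472772
depth pegtop [array([599.1, -38. ,  64. ]), array([601.6, -19.6,  62.4]), array([618.9, -30.8,  82.4])]
[ 16 175 203] [ 12 196 186]
[ 13 156 195] [ 10 176 107]
scale 4.444444444444445
```

View pics/k1.png

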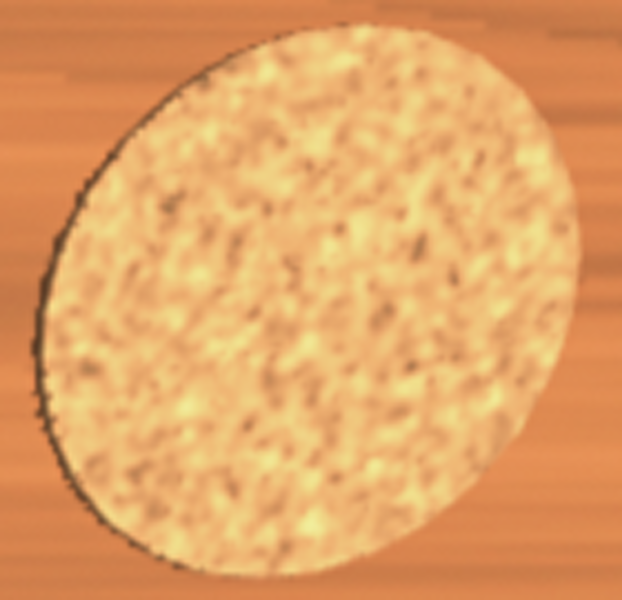

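```bash
python3 - <<'E'
from h import *
p,d,P=load("w_r"); R=Rdown(83.9); cx=-R[:,0]; cy=R[:,1]
f=lambda u,v,z:onplane(250+u/4.615,140+v/4.615,z,P)
for z,v in((29,262),(63,304)):
    A=f(247,v,z);B=f(371,v,z);G=(A+B)/2; print("peg back",G,np.linalg.norm(A-B),"head",G+12*cx)
p,d,P=load("w_cr1")
pts=np.array([onplane(490+u/4.444,20+v/4.444,5,P)[:2] for u,v in((375,25),(580,230),(505,440),(270,577),(180,125),(470,60),(560,340),(45,330),(110,500))],np.float32)
c,r=cv2.minEnclosingCircle(pts); print(c,r)
M=np.c_[2*pts,np.ones(len(pts))]; x=np.linalg.lstsq(M,(pts**2).sum(1),rcond=None)[0]; print(x[:2],np.sqrt(x[2]+x[:2]@x[:2]))
E
```

```text
peg back [594.39525264 -28.28872996  29.        ] 25.118576311243405 head [606.32730797 -29.56389881  29.        ]
peg back [592.40121151 -28.01117723  63.        ] 22.421078300444506 head [604.33326684 -29.28634608  63.        ]
(463.87530517578125, 259.81048583984375) 69.4183120727539
[464.31826468 260.71487574] 67.64615023763373
```

The foot and pegbox edges agree on head_mid at about (604.5, −29.3, 49). The lip ends before the foot starts, so the foot is free. The pad centre is at about (464, 260). Grasping and lifting the head.

```bash
python3 - <<'E'
from h import *
R=Rdown(83.9); cx=-R[:,0]
H=np.array([604.5,-29.3,0])-1.0*cx
servo_line(np.r_[H[:2],120],R,velocity=150)
print(servo_line(np.r_[H[:2],33],R,velocity=60,until_force=6)); s=state(); print(s["position"],s["contact_force"])
shot("scene","c_g"); shot("wrist","w_g"); crop("c_g",230,150,350,270,"l1")
E
```

```text
False
[603.89594715 -29.25392793  33.5965182 ] [ 1.03233503 -0.05355904 -0.21808053]
scale 5.0
```

View pics/l1.png

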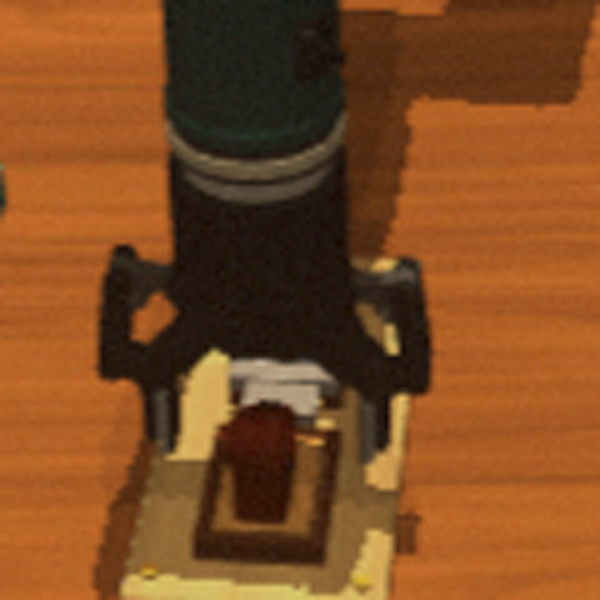

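View pics/w_g.png

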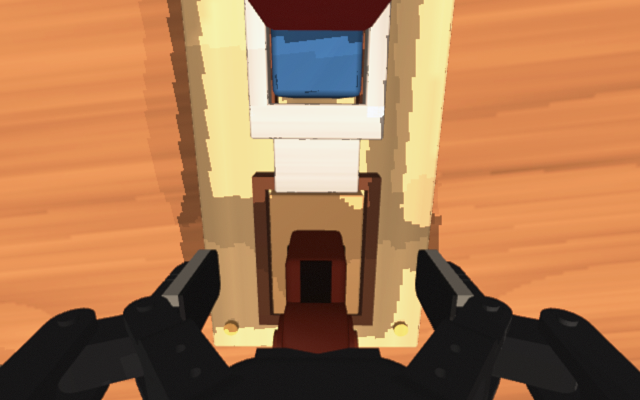

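l1 and w_g: the fingers straddle the pegbox evenly, with the pegbox at (316,270) and pads at (218,275) and (417,275). There is no contact. Closing and lifting.

```bash
python3 - <<'E'
from h import *
R=Rdown(83.9); cx=-R[:,0]
H=np.array([604.5,-29.3,0])-1.0*cx
close_gripper(); hold(.1); s=state(); print(s["grip_width"],s["position"],s["contact_force"])
print(servo_line(np.r_[H[:2],53],R,velocity=30,until_force=12)); s=state(); print(s["position"],s["contact_force"],s["grip_width"])
servo_line(np.r_[H[:2],190],R,velocity=130); hold(.1); s=state(); print(s["position"],s["contact_force"],s["grip_width"])
movep([540,255,200],R); hold(.4); shot("wrist","w_p"); shot("side","s_p");shot("scene","c_p"); print(state()["time_s"])
E
```

```text
23.184552350786458 [603.71543989 -29.26447696  33.20613447] [-0.28237554  0.01234147  1.09565145]
False
[603.35650538 -29.15902966  52.89060751] [ 0.1689441   0.40895647 -1.72878216] 23.36480667419934
[602.86078604 -29.11319844 188.4440871 ] [-0.08029812  0.47182677 -1.75641057] 23.11154050219048
26.8
```

View pics/w_p.png

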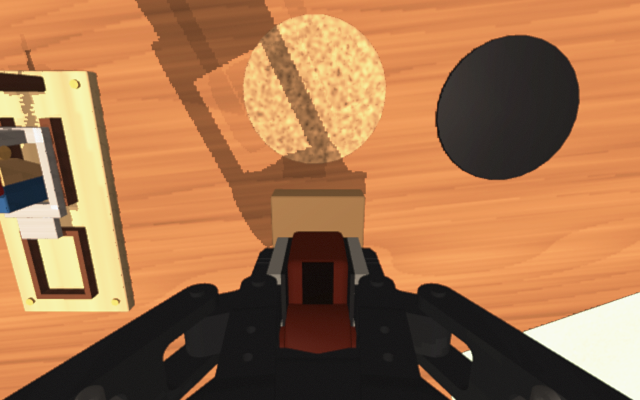

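View pics/s_p.png

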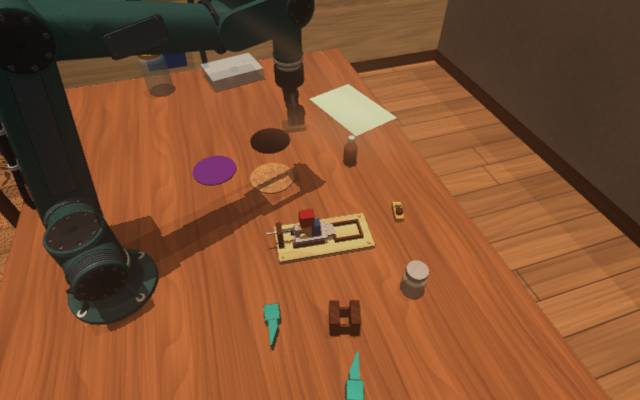

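w_p: the head is held upright, with its foot at (318,215). The cork pad spans columns 243–386 and rows 14–164, and the black look-alike is at (508,107). s_p: the pocket is empty and the wedge is still in place. The pad meant is the cork-coloured one.

```bash
python3 - <<'E'
from h import *
p,d,P=load("w_p")
crop("w_p",230,0,400,175,"n1",3.4)
pts=np.array([onplane(u,v,5,P)[:2] for u,v in((243,90),(386,90),(314,14),(314,164))])
M=np.c_[2*pts,np.ones(4)]; x=np.linalg.lstsq(M,(pts**2).sum(1),rcond=None)[0]; print(x[:2],np.sqrt(x[2]+x[:2]@x[:2]),pts.round(1).tolist())
print(unproj(300,60,d[60,300],P).round(1))
E
```

```text
scale 3.4
[464.03946524 259.75352694] 69.63288669280695 [[453.4, 191.0], [468.2, 329.2], [394.8, 266.9], [533.2, 251.7]]
[432.5 249.4   6.5]
```

View pics/n1.png

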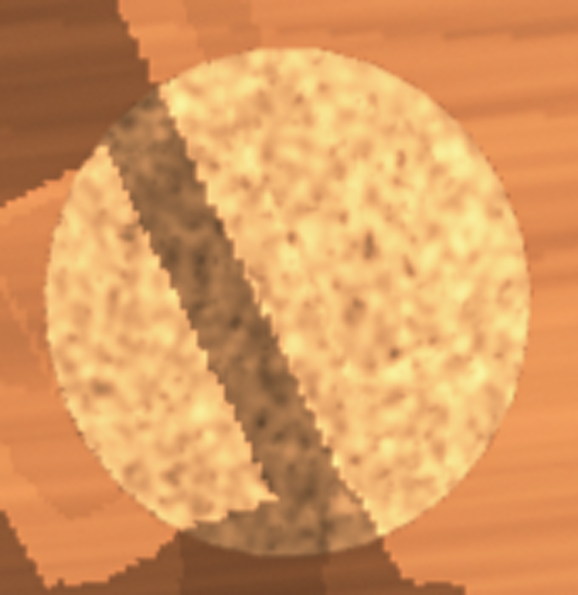

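n1: the pad is an unobstructed circle; its centre is at (464,260), which agrees with the first measurement. Lowering the head.

```bash
python3 - <<'E'
from h import *
R=Rdown(83.9); cx=-R[:,0]
T=np.array([464.1,260,0])-3*cx
movep(np.r_[T[:2],120],R)
servo_line(np.r_[T[:2],36],R,velocity=80); hold(.3)
print(state()["position"],state()["contact_force"])
print(servo_line(np.r_[T[:2],21],R,velocity=10,until_force=3)); s=state(); print(s["time_s"],s["position"],s["contact_force"])
shot("scene","c_q"); shot("side","s_q"); crop("s_q",220,120,330,220,"o1")
E
```

```text
[461.31055397 260.40946352  36.37484785] [-0.71644616  0.30762073 -1.10015478]
True
29.9833 [461.12083398 260.31968585  23.16891223] [ 0.09234389 -0.37701199  4.26073159]
scale 6.0
```

View pics/o1.png

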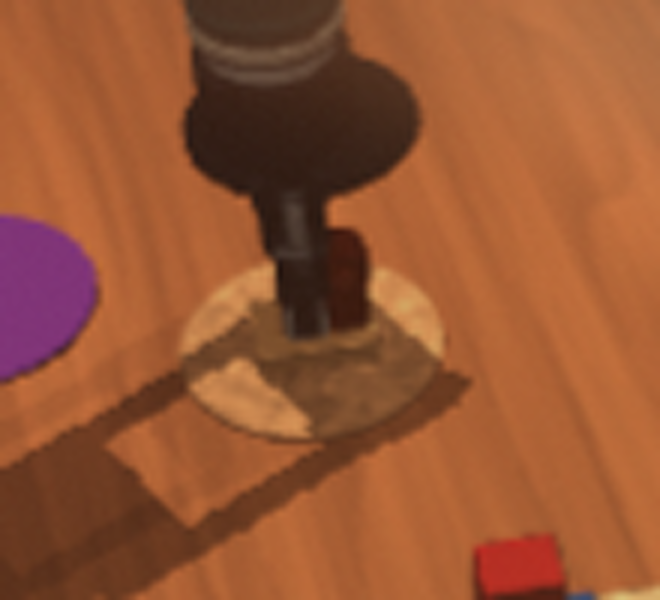

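Contact came at TCP z = 23.2, as predicted, and the foot is on the pad. Releasing and backing off.

```bash
python3 - <<'E'
from h import *
R=Rdown(83.9); cx=-R[:,0]
T=np.array([464.1,260,0])-3*cx
gripper_open(); hold(.2)
s=state(); servo_line(np.r_[s["position"][:2],200],R,velocity=120)
hold(.3); s=state(); print(s["time_s"],s["position"],s["contact_force"])
shot("wrist","w_z");shot("scene","c_z");shot("side","s_z"); crop("w_z",200,60,440,300,"z1",2.5);crop("s_z",220,120,400,260,"z2")
E
```

```text
32.8417 [459.63547647 259.70766268 199.68215721] [-0.97514396  0.25869239 -0.29933022]
scale 2.5
scale 4.285714285714286
```

View pics/z1.png

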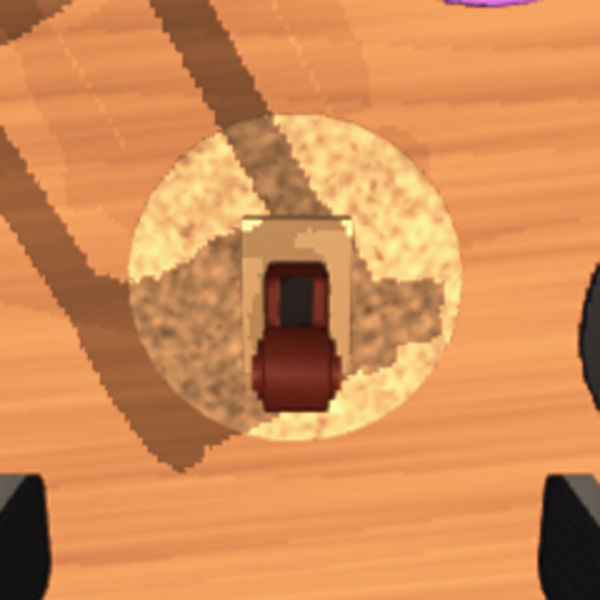

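View pics/z2.png

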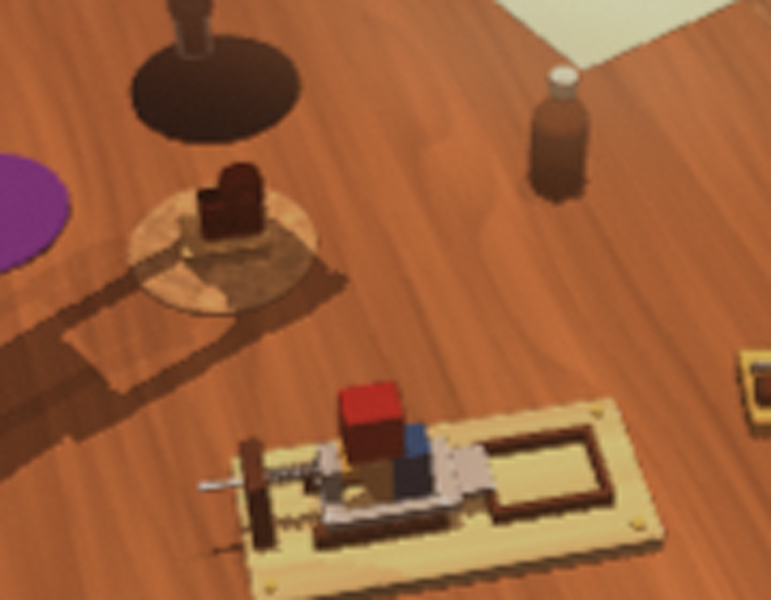

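View pics/c_z.png

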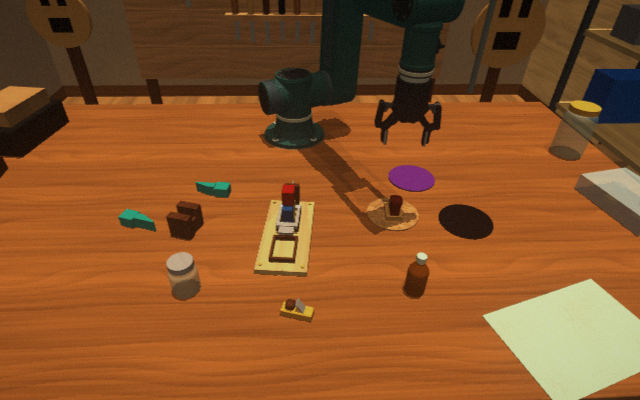

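z1, z2 and c_z: the head stands upright and mid-pad, with its foot at (297,280) in z1 and the pad circle centred at about (296,277). The wedge is seated with the catch open. The bottle, jar and plane are at the same pixels as in the first scene picture. Signing off.

```bash
python3 - <<'E'
from h import *
sign_off(); print(state()["time_s"])
E
```

```text
the job is handed in; nothing more can be done
the job is handed in; nothing more can be done
```

The wedge is home and holding the catch open by itself, the violin head stands upright on the cork pad, and the job is handed in. The robot's clock read about 33 s of the 64 s allowed.

- **Wedge:** I lifted it from the stand with its upright face toward the stop block and lowered it between the block and the roller. I pressed until it stopped sinking, at a tool height of 84.4 mm against 84.2 mm expected. After release the grip's top measured about 116 mm, 40 mm above the block's top, which is fully home. The lip was clear of the foot.
- **Head:** It came straight up with no sign of catching, and touched the pad with a force of about 4 N at the expected height. After release it stands upright. By my aim its foot is within about 2 mm of the pad's centre, and the last wrist picture agrees.
- **Bystanders:** The bottle, jar and plane are at the same places in the picture as at the start. I left the turquoise, black and purple look-alikes alone.

**Checks that disagreed:**
- **Stop face:** the sideways feel for the face stopped on a brief force change and read almost none afterwards, so I relied on the measured position.
- **Final press:** it also ended on a brief force change. I took the height holding at 84.4 mm as proof of seating.
- **Head position:** a first reading of the pegbox edge was about 8 mm off because I had taken the wrong edge. Corrected, it agreed with the foot to about 2 mm.

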